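# Set the washed dishes in their fitted underliners

### The arm

A 6-joint arm with a two-finger parallel gripper is mounted at the origin on a cart in front of the work surface, level with it; the furniture and walls round the work are solid. World frame = base frame: x ahead of the robot, y to its left, z up, the work surface at z = 0. Lengths are in m, angles in rad, forces in N, time in s.
With the tool pointing down it reaches from about 0.275 to 0.85 m from the base axis. Payload 5.2 kg.
Tool frame: the origin (TCP) lies between the finger pads; the fingertips stand manip.finger_overhang ahead of it and the grasp point (between the pads) lies 6 mm ahead of it (manip.finger_overhang is the distance from the TCP to the fingertips, in m); z points along the fingers, y is the direction in which the jaws open and shut (so a half turn about z gives the same grasp; the last joint's range is limited). The gripper opens to 85 mm and grips with 20 to 120 N. Pads are 22 mm wide; open, the fingers measure 114 mm over their backs; the gripper's body (76 mm by 85 mm) begins 54 mm behind the grasp point. The pads swing forward as they close: fully open they stand 13 mm farther back than shut.
Start: joints at [1.044, 0.259, 1.535, -0, 1.348, -0.203], TCP at [0.175, 0.521, 0.256] pointing down, gripper open.
Joint ranges: [-3.14, 3.14], [-0.91, 2.08], [0.19, 2.58], [-1.22, 4.36], [0.22, 2.71], [-3.12, 3.12]. Speed limits (rad/s): [2.57, 2.57, 3.14, 3.14, 3.14, 3.14].

### API

Orientations are given as a rotation vector (axis times angle).
In Python, from station import manip gives the robot as it stands.
- The arm moves only by the tool play_rows, never from a script. Its argument "steps" is a list of rows, each an object with "dr": the turn, a rotation vector about the tool's x, y, z in degrees, a list of three; "xyz": the shift along the tool's x, y, z in mm, a list of three; "grip": the finger opening in mm, from 0 to 85.4. In form: [{"dr": [ax, ay, az], "xyz": [tx, ty, tz], "grip": grip}, ...]. A call has 1 to 12 rows; each row shifts and turns the pose as measured when the row begins, along the tool's axes as they then stand; what a row does not reach is not made up. A row lasts 1/8 s, in which the tool goes at most 62.5 mm and 10.7 degrees, less where a joint would pass 70% of its speed; a pose out of reach is approached as far as the arm can. A call is refused whole if a number of a shift passes 62.5 or a number of a turn 10.7, either way. A call with a gripper value outside its range is refused whole. The fingers move at their own pace and stop on an object; "grip_force" is the grip in N (left out, the last holds). Time passes only in rows, so rows that do not move let the fingers close. It gives the time, the measured TCP pose, the force and the opening at its end, in the units of the state.
- manip.get_obs(): the state, without advancing time (a new reading comes with each control period).
- manip.get_image(name): name is "scene" or "top" or "wrist"; returns a dict with "img" (420x560x3 uint8, blue, green, red), "fx", "fy", "cx", "cy" (pixels), "world_from_camera" (4x4, takes a point from camera to world coordinates). Camera axes: x right, y down, z forward; pixel columns grow to the right and rows downward; lengths in m; the calibration is good to about 2 mm. The wrist camera is an equidistant fisheye: a pixel r from the principal point sees the ray r / f radians off the axis. A picture is of the moment at which its call begins. There is no depth.
- manip.finish_job(): hands the job in, once; it reports no verdict.
The state is a dict: "clock": time; "qpos": joint angles; "qvel": joint speeds; "effort": joint torques, N m; "tool_pos": TCP position; "orientation": TCP orientation; "ft_force": force on the tool from outside, world axes, zero at the start; "moment": the same for the moment, N m; "opening": finger opening in m.
Only numpy, scipy, OpenCV 4.12 (cv2) and the standard library are available. Lean on these libraries where they do the work, as an engineer would, in place of code of your own. Each camera call takes 0.05 s, during which the arm holds its last target. There are 200 camera calls.

### The job

Lay up the service tray: carry the four white dishes one by one from the wire drying rack to the row of wooden underliners on the tray, seating each in the underliner whose recess has its outline, turned so that it drops fully and level into the recess. Keep the dishes upright and do not disturb the pepper mill or the small glass behind.

Things in the scene. Friction and masses are not known exactly. Their poses are not given: they have to be found in the camera images.
- oval_dish_center (a point): Loose white oval dish, elliptical, 94 mm (x) by 52 mm (y), open, 42 mm high, wall 5 mm, up to 0.2 kg. Point: its middle, 21 mm above the underside; z up. Sides upright from 15 mm up, drawn in 5 mm to the foot below. Grip from above across y, fingertips 11 mm or more above the underside. Starts on the wire drying rack (top at 24 mm) in a row, any order, 94 mm apart.
- oblong_dish_center (a point): Loose white oblong dish, rectangular, 80 mm (x) by 46 mm (y), corners rounded, open, 42 mm high, wall 5 mm, up to 0.2 kg. Point: its middle, 21 mm above the underside; z up. Sides upright from 15 mm up, drawn in 5 mm to the foot below. Grip from above across y, fingertips 11 mm or more above the underside. Starts on the wire drying rack (top at 24 mm) in a row, any order, 94 mm apart.
- moon_dish_center (a point): Loose white half-moon dish, 88 mm (x) by 54 mm (y), straight side to -y, round side to +y, open, 42 mm high, wall 5 mm, up to 0.2 kg. Point: its middle, 21 mm above the underside; z up. Sides upright from 15 mm up, drawn in 5 mm to the foot below. Grip from above across y, fingertips 11 mm or more above the underside. Starts on the wire drying rack (top at 24 mm) in a row, any order, 94 mm apart.
- square_dish_center (a point): Loose white square dish, 60 by 60 mm, corners rounded, open, 42 mm high, wall 5 mm, up to 0.2 kg. Point: its middle, 21 mm above the underside; z up. Sides upright from 15 mm up, drawn in 5 mm to the foot below. Grip from above across y, fingertips 11 mm or more above the underside. Starts on the wire drying rack (top at 24 mm) in a row, any order, 94 mm apart.
- oval_underliner_seat (a point): Fixed wooden underliner of the oval dish, 15 mm thick, with a recess 8 mm deep, 1.5 mm wider all round than the dish. Point: centre of the recess floor; axes as the seated dish's, whose middle is then 21 mm above it and rim 34 mm above the wood. Half a turn makes no difference. In a row on a low dark tray, any order, 90 mm apart; wood top 20 mm above the worktop.
- oblong_underliner_seat (a point): Fixed wooden underliner of the oblong dish, 15 mm thick, with a recess 8 mm deep, 1.5 mm wider all round than the dish. Point: centre of the recess floor; axes as the seated dish's, whose middle is then 21 mm above it and rim 34 mm above the wood. Half a turn makes no difference. In a row on a low dark tray, any order, 90 mm apart; wood top 20 mm above the worktop.
- moon_underliner_seat (a point): Fixed wooden underliner of the half-moon dish, 15 mm thick, with a recess 8 mm deep, 1.5 mm wider all round than the dish. Point: centre of the recess floor; axes as the seated dish's, whose middle is then 21 mm above it and rim 34 mm above the wood. It fits one way round only. In a row on a low dark tray, any order, 90 mm apart; wood top 20 mm above the worktop.
- square_underliner_seat (a point): Fixed wooden underliner of the square dish, 15 mm thick, with a recess 8 mm deep, 1.5 mm wider all round than the dish. Point: centre of the recess floor; axes as the seated dish's, whose middle is then 21 mm above it and rim 34 mm above the wood. Any quarter turn fits. In a row on a low dark tray, any order, 90 mm apart; wood top 20 mm above the worktop.
- pepper_mill: Brown wooden pepper mill, 58 mm across, 170 mm tall, loose, standing behind the work; origin at the centre of its underside. A bystander: leave it alone.
- shot_glass: Small clear glass, 48 mm across, 61 mm tall, loose, standing behind the work; origin at the centre of its underside. A bystander: leave it alone.

How it is judged:
By the outcome, as a careful person would: the job done as asked, in the order asked, and still so for the second after the job is handed in, with the robot touching nothing.
It also fails if it takes over 104 s, if anything falls off the work surface, if the arm or the gripper's body presses on something with over 40 N, if the wrist force passes 120 N, or if a joint passes its speed limit or range.

## Working session

There is one attempt and no reset: what is moved stays moved. The work goes in short steps, Python scripts to look and compute and a tool call to move; the robot and the scene stay as the last step left them, time stands still between calls to the robot, and variables do not carry over. Pictures are saved under pics/ and viewed, about 12 in all and at most 16, crops included, and the job is handed in when it is done.

Besides the shell and the picture viewer there is one more tool, called after "Emit:" as name(argument=value, ...), one argument or row to a line, values as JSON. play_rows: Moves the arm, as the interface text tells. Its arguments: {"type":"object","properties":{"steps":{"type":"array"},"grip_force":{"type":"number"}},"required":["steps"]}

```bash
mkdir -p pics; ls; python3 - <<'E'
from station import manip
import cv2,numpy as np
print(manip.finger_overhang); o=manip.get_obs(); print(o)
for n in("top","scene"):
    d=manip.get_image(n); cv2.imwrite(f"pics/{n}0.png",d["img"]); print(n,d["fx"],d["fy"],d["cx"],d["cy"],np.round(d["world_from_camera"],4).tolist())
E
```

```text
pics
0.025
{'clock': 0.0, 'qpos': array([ 1.04420712e+00,  2.59353560e-01,  1.53609660e+00,  1.50162203e-06,
        1.34802559e+00, -2.02778678e-01]), 'qvel': array([ 0.00027619, -0.00133088,  0.00081531,  0.0001391 ,  0.00254298,
       -0.00186025]), 'effort': array([ 1.61726977e-03, -4.46018779e+01, -2.90580475e+01,  3.90736625e-05,
        1.14612660e-02,  1.27622766e-06]), 'tool_pos': array([0.17471125, 0.52098974, 0.25546356]), 'orientation': array([-5.06312945e-01, -3.09984128e+00,  2.76202850e-03]), 'ft_force': array([-0.30994889,  0.32488048, -0.15375249]), 'moment': array([ 0.01201095,  0.02092322, -0.01879844]), 'opening': 0.08518491086793682}
top 384.3647307814318 384.3647307814318 274.1156911020338 203.76097396841072 [[-0.01, -0.9895, 0.1442, 0.4189], [-0.9999, 0.0094, -0.0042, -0.0121], [0.0028, -0.1442, -0.9895, 1.0452], [0.0, 0.0, 0.0, 1.0]]
scene 397.49232601434545 397.49232601434545 281.6089216160151 203.05856069042298 [[0.57, -0.5438, 0.6159, -0.1203], [-0.8216, -0.3835, 0.4217, -0.5066], [0.0069, -0.7464, -0.6654, 0.8236], [0.0, 0.0, 0.0, 1.0]]
```

View pics/top0.png

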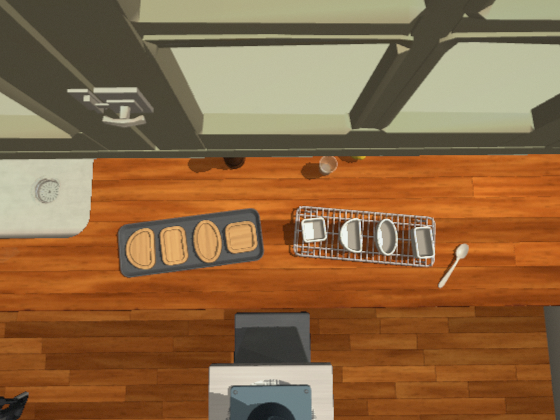

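View pics/scene0.png

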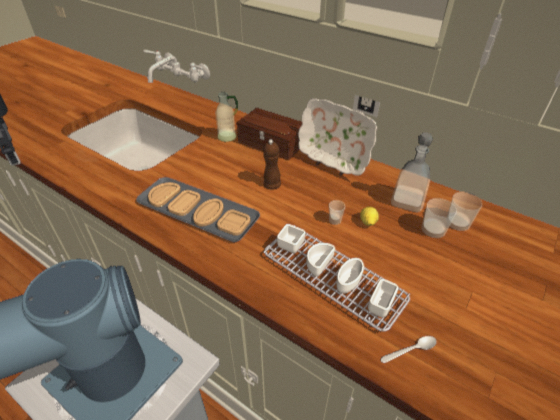

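The top view shows the dishes from left to right: square (314,230), moon (351,236), oval (387,238), oblong (424,242). The underliners run moon (141,249), oblong (174,245), oval (207,241), square (241,237). The mill (234,160) and glass (328,165) stand behind. Next I'll get coarse positions.

```bash
cat > h.py <<'E'
from station import manip
import cv2,numpy as np
from scipy.spatial.transform import Rotation as R
def cam(n,save=None):
    d=manip.get_image(n); d["name"]=n; d["T"]=np.array(d["world_from_camera"])
    if save: cv2.imwrite(save,d["img"])
    return d
def p2w(d,uv,z):
    uv=np.atleast_2d(np.array(uv,float)); a=(uv-[d["cx"],d["cy"]])/[d["fx"],d["fy"]]
    if d["name"]=="wrist":
        r=np.linalg.norm(a,axis=1,keepdims=True); v=np.hstack([np.sin(r)*a/np.maximum(r,1e-9),np.cos(r)])
    else: v=np.hstack([a,np.ones((len(a),1))])
    v=v@d["T"][:3,:3].T; c=d["T"][:3,3]
    return c+v*((z-c[2])/v[:,2:3])
def w2p(d,P):
    q=(np.atleast_2d(P)-d["T"][:3,3])@d["T"][:3,:3]
    if d["name"]=="wrist":
        h=np.linalg.norm(q[:,:2],axis=1,keepdims=True); a=q[:,:2]/np.maximum(h,1e-9)*np.arctan2(h,q[:,2:3])
    else: a=q[:,:2]/q[:,2:3]
    return a*[d["fx"],d["fy"]]+[d["cx"],d["cy"]]
def pose():
    o=manip.get_obs(); return np.array(o["tool_pos"]),R.from_rotvec(o["orientation"]),o
def down(yaw):  # yaw(deg): world heading of tool y axis
    y=np.array([np.cos(np.radians(yaw)),np.sin(np.radians(yaw)),0]);z=np.array([0,0,-1.]);return R.from_matrix(np.c_[np.cross(y,z),y,z])
def plan(p,yaw,vmax=60,wmax=10,R0=None,p0=None):
    P,Rn,o=pose()
    if p0 is not None:P,Rn=np.array(p0),R0
    G=down(yaw); rv=(Rn.inv()*G).as_rotvec(degrees=True); dp=(np.array(p)-P)*1000
    n=int(max(1,np.ceil(np.linalg.norm(dp)/vmax),np.ceil(np.linalg.norm(rv)/wmax)))
    for i in range(n):
        Ri=Rn*R.from_rotvec(rv*i/n,degrees=True)
        print(i,"dr",np.round(rv/n,1).tolist(),"xyz",np.round(Ri.inv().apply(dp/n),1).tolist())
    return np.array(p),G
E
python3 - <<'E'
from h import *
d=cam("top")
for n,uv in dict(sq=(314,230),moon=(351,236),oval=(387,238),obl=(424,242)).items(): print(n,p2w(d,uv,.05).round(3))
for n,uv in dict(moon=(141,249),obl=(174,245),oval=(207,241),sq=(241,237)).items(): print(n,p2w(d,uv,.02).round(3))
for uv in((234,163),(328,168),(328,157)):print(p2w(d,uv,0.02).round(3))
P,Rn,o=pose(); print(Rn.as_matrix().round(3))
w=cam("wrist","pics/w0.png"); print(w["fx"],w["cx"],w["cy"],w["T"].round(3).tolist(), (Rn.as_matrix().T@w["T"][:3,:3]).round(3).tolist(),Rn.inv().apply(w["T"][:3,3]-P).round(4))
E
```

```text
sq [[ 0.494 -0.119  0.05 ]]
moon [[ 0.478 -0.214  0.05 ]]
oval [[ 0.472 -0.307  0.05 ]]
obl [[ 0.46  -0.402  0.05 ]]
moon [[0.451 0.337 0.02 ]]
obl [[0.46 0.25 0.02]]
oval [[0.47  0.163 0.02 ]]
sq [[0.48  0.072 0.02 ]]
[[0.682 0.092 0.02 ]]
[[ 0.666 -0.165  0.02 ]]
[[ 0.697 -0.166  0.02 ]]
[[-0.948  0.318 -0.001]
 [ 0.318  0.948 -0.001]
 [ 0.    -0.001 -1.   ]]
325.19226210127806 282.77968952518785 212.3899433912772 [[0.318, 0.916, 0.244, 0.114], [0.948, -0.306, -0.084, 0.543], [-0.002, 0.258, -0.966, 0.373], [0.0, 0.0, 0.0, 1.0]] [[0.001, -0.966, -0.259], [1.0, 0.001, -0.0], [0.0, -0.259, 0.966]] [ 0.0648  0.0014 -0.1176]
```

View pics/w0.png

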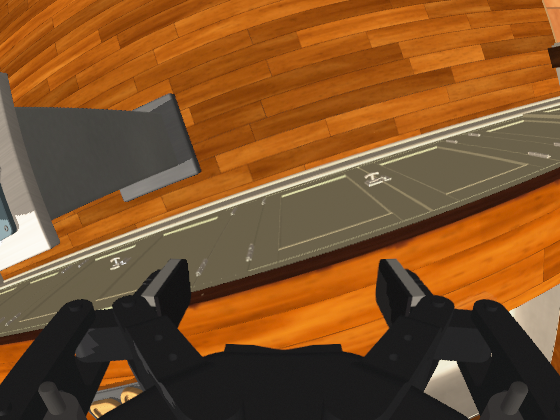

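The wrist picture shows the fingers at the bottom, with the view looking along tool +x; only a corner of the tray is visible at (115,405). I'll move above the tray for a near view.

```bash
python3 - <<'E'
from h import *
plan([0.465,0.205,0.25],90)
E
```

```text
0 dr [-0.0, -0.0, -2.3] xyz [-47.0, -25.9, 0.7]
1 dr [-0.0, -0.0, -2.3] xyz [-45.9, -27.8, 0.7]
2 dr [-0.0, -0.0, -2.3] xyz [-44.7, -29.6, 0.7]
3 dr [-0.0, -0.0, -2.3] xyz [-43.5, -31.4, 0.7]
4 dr [-0.0, -0.0, -2.3] xyz [-42.2, -33.2, 0.7]
5 dr [-0.0, -0.0, -2.3] xyz [-40.8, -34.8, 0.7]
6 dr [-0.0, -0.0, -2.3] xyz [-39.3, -36.5, 0.7]
7 dr [-0.0, -0.0, -2.3] xyz [-37.8, -38.0, 0.7]
```

Emit:
play_rows(
  steps=[
    {"dr":[0,0,-2.3],"xyz":[-47,-26,0.7],"grip":85},
    {"dr":[0,0,-2.3],"xyz":[-46,-28,0.7],"grip":85},
    {"dr":[0,0,-2.3],"xyz":[-45,-30,0.7],"grip":85},
    {"dr":[0,0,-2.3],"xyz":[-43,-31,0.7],"grip":85},
    {"dr":[0,0,-2.3],"xyz":[-42,-33,0.7],"grip":85},
    {"dr":[0,0,-2.3],"xyz":[-41,-35,0.7],"grip":85},
    {"dr":[0,0,-2.3],"xyz":[-39,-36,0.7],"grip":85},
    {"dr":[0,0,-2.3],"xyz":[-38,-38,0.7],"grip":85},
    {"dr":[0,0,0],"xyz":[0,0,0],"grip":85},
    {"dr":[0,0,0],"xyz":[0,0,0],"grip":85},
  ],
)

```text
clock: 1.45
tool_pos: [0.4741, 0.1976, 0.2483]
orientation: [0.016, -3.14, 0.0]
ft_force: [0.1, 0.4, -0.5]
opening: 0.085
```

```bash
python3 - <<'E'
from h import *
P,Rn,o=pose(); print(o["clock"],P,Rn.as_matrix().round(3).tolist())
d=cam("wrist","pics/w1.png")
np.save("w1T.npy",d["T"])
E
```

```text
1.45 [0.47407692 0.19755095 0.24829453] [[-1.0, -0.01, -0.001], [-0.01, 1.0, -0.0], [0.001, -0.0, -1.0]]
```

View pics/w1.png

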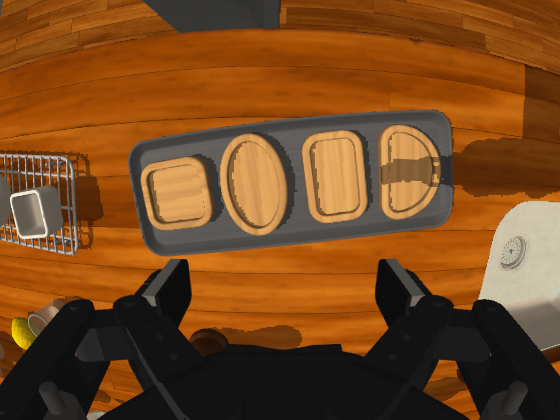

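The near view shows the underliners clearly: square (177,193), oval (255,184), oblong (336,175), and moon (408,172) with its straight side toward -y. I'll take the matching view over the rack.

```bash
python3 - <<'E'
from h import *
plan([0.478,-0.26,0.296],90)
E
```

```text
0 dr [-0.0, -0.0, 0.1] xyz [0.1, -57.2, -5.9]
1 dr [-0.0, -0.0, 0.1] xyz [0.1, -57.2, -5.9]
2 dr [-0.0, -0.0, 0.1] xyz [-0.0, -57.2, -5.9]
3 dr [-0.0, -0.0, 0.1] xyz [-0.1, -57.2, -5.9]
4 dr [-0.0, -0.0, 0.1] xyz [-0.2, -57.2, -5.9]
5 dr [-0.0, -0.0, 0.1] xyz [-0.3, -57.2, -5.9]
6 dr [-0.0, -0.0, 0.1] xyz [-0.3, -57.2, -5.9]
7 dr [-0.0, -0.0, 0.1] xyz [-0.4, -57.2, -5.9]
```

Emit:
play_rows(
  steps=[
    {"dr":[0,0,0],"xyz":[0,-57,-6],"grip":85},
    {"dr":[0,0,0],"xyz":[0,-57,-6],"grip":85},
    {"dr":[0,0,0],"xyz":[0,-57,-6],"grip":85},
    {"dr":[0,0,0],"xyz":[0,-57,-6],"grip":85},
    {"dr":[0,0,0],"xyz":[0,-57,-6],"grip":85},
    {"dr":[0,0,0],"xyz":[0,-57,-6],"grip":85},
    {"dr":[0,0,0],"xyz":[0,-57,-6],"grip":85},
    {"dr":[0,0,0],"xyz":[0,-57,-6],"grip":85},
    {"dr":[0,0,0],"xyz":[0,0,0],"grip":85},
    {"dr":[0,0,0],"xyz":[0,0,0],"grip":85},
  ],
)

```text
clock: 2.75
tool_pos: [0.4825, -0.2547, 0.2983]
orientation: [-0.057, 3.139, 0.003]
ft_force: [-0.5, 0.2, 0.2]
opening: 0.0853
```

```bash
cat > fit.py <<'E'
from h import *
from scipy.optimize import minimize
def outline(k,off):
    t=np.linspace(0,2*np.pi,240,endpoint=False)
    if k=="oval": return np.c_[(47+off)*np.cos(t),(26+off)*np.sin(t)]/1000
    def rr(a,b,r):
        c=np.c_[np.cos(t),np.sin(t)]; return np.sign(c)*([a-r,b-r])+r*c
    if k=="moon":
        # straight at -27, rounded top
        a=t/2*1.0; arc=np.c_[44*np.cos(a),-17+44*np.sin(a)]; s=np.c_[np.linspace(-40,40,80),-27*np.ones(80)]
        p=np.r_[arc,s]; c=p.mean(0); n=p/np.linalg.norm(p,axis=1,keepdims=True); return (p+off*n)/1000
    h={"oblong":(40,23,10),"square":(30,30,10)}[k]; p=rr(h[0]+off,h[1]+off,h[2]+off)
    # densify straight sides
    q=np.r_[p,p[:1]]; L=np.r_[0,np.cumsum(np.linalg.norm(np.diff(q,axis=0),axis=1))]
    s=np.linspace(0,L[-1],300); return np.c_[np.interp(s,L,q[:,0]),np.interp(s,L,q[:,1])]/1000
def place(o,x,y,yaw):
    a=np.radians(yaw); return o@np.array([[np.cos(a),np.sin(a)],[-np.sin(a),np.cos(a)]])+[x,y]
def fit(d,k,x,y,yaw,z,off):
    g=cv2.cvtColor(cv2.GaussianBlur(d["img"],(0,0),1),cv2.COLOR_BGR2GRAY).astype(np.float32)
    m=cv2.magnitude(cv2.Sobel(g,cv2.CV_32F,1,0),cv2.Sobel(g,cv2.CV_32F,0,1)); m=np.minimum(m,120)
    o=outline(k,off)
    def cost(v,M):
        p=place(o,v[0]/1e3,v[1]/1e3,v[2]); uv=w2p(d,np.c_[p,np.full(len(p),z)]).astype(np.float32)
        return -cv2.remap(M,uv[None,:,0],uv[None,:,1],cv2.INTER_LINEAR).mean()
    v=np.array([x*1e3,y*1e3,yaw])
    for s,st in((4,8),(2,3),(.8,1.5)):
        M=cv2.GaussianBlur(m,(0,0),s)
        best=min((minimize(cost,v+np.array(dv),args=(M,),method="Nelder-Mead",options=dict(initial_simplex=v+np.array(dv)+st*np.r_[np.zeros((1,3)),np.eye(3)])) for dv in ((0,0,0),(st,0,0),(-st,0,0),(0,st,0),(0,-st,0),(0,0,st),(0,0,-st))),key=lambda r:r.fun); v=best.x
    return v,best.fun
def draw(img,d,k,v,z,off,col=(0,0,255),s=1):
    p=place(outline(k,off),v[0]/1e3,v[1]/1e3,v[2]); uv=w2p(d,np.c_[p,np.full(len(p),z)])
    for u in uv: cv2.circle(img,tuple(int(round(c*s)) for c in u),0,col,-1)
E
cat > m.py <<'E'
from fit import *
d=cam("wrist","pics/w2.png"); np.save("w2T.npy",d["T"])
P,Rn,o=pose();print(P.round(4),(Rn.as_matrix()).round(3).tolist())
e=dict(d); e["T"]=np.load("w1T.npy"); e["img"]=cv2.imread("pics/w1.png")
S={"w1":(e,.020,1.5,dict(square=(.48,.072,-4),oval=(.47,.163,-4),oblong=(.46,.25,-4),moon=(.451,.337,-4))),
"w2":(d,.066,0,dict(square=(.494,-.119,7),moon=(.478,-.214,7),oval=(.472,-.307,7),oblong=(.46,-.402,7)))}
for n,(c,z,off,it) in S.items():
    big=cv2.resize(c["img"][60:290],None,fx=1.42,fy=1.42,interpolation=cv2.INTER_CUBIC) if 0 else cv2.resize(c["img"],None,fx=2,fy=2,interpolation=cv2.INTER_CUBIC)
    for k,(x,y,a) in it.items():
        a0=a+(180 if k=="moonX" else 0); v,f=fit(c,k,x,y,a0,z,off); print(n,k,v.round(1),round(f,1)); draw(big,c,k,v,z,off,s=2)
    cv2.imwrite(f"pics/{n}fit.png",big[160:560,:][:, 120:920] if n=="w1" else big[160:600,100:900])
E
python3 m.py
```

```text
[ 0.4825 -0.2546  0.2984] [[-0.999, -0.037, 0.002], [-0.037, 0.999, 0.001], [-0.002, 0.001, -1.0]]
w1 square [482.6  84.8   8.4] -96.7
w1 oval [469.2 172.6   7.3] -94.1
w1 oblong [463.  254.8   9.5] -87.1
w1 moon [4.545e+02 3.452e+02 3.000e-01] -92.7
w2 square [ 496.3 -114.     6.2] -112.1
w2 moon [ 480.4 -207.4    2.7] -117.6
w2 oval [ 476.1 -299.3   -0.8] -116.4
w2 oblong [ 461.7 -392.7    4.4] -114.6
```

View pics/w1fit.png

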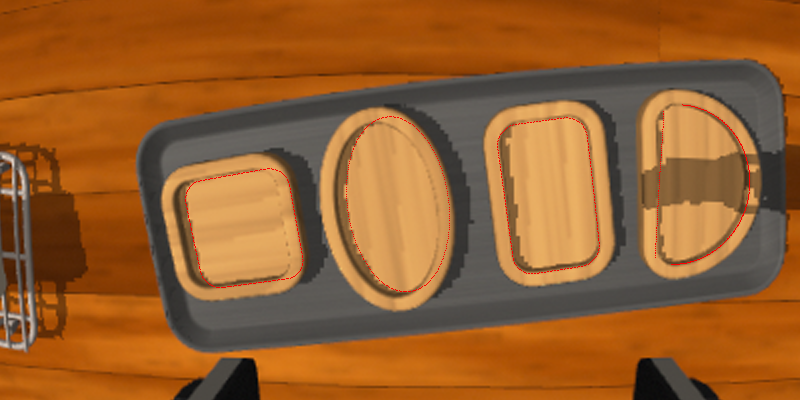

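View pics/w2fit.png

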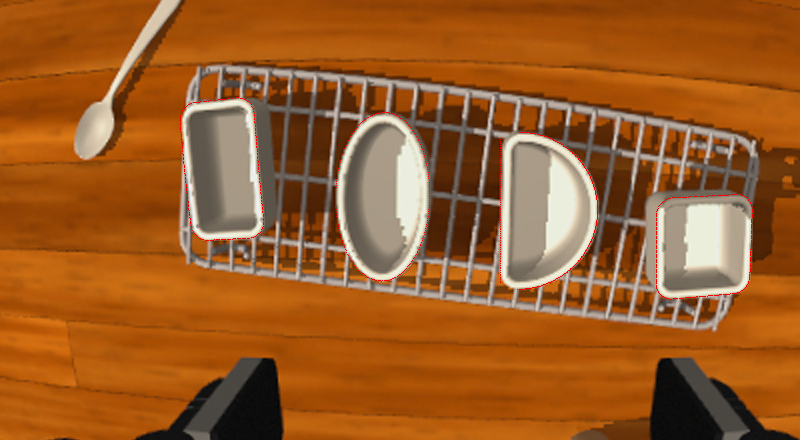

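The dish fits sit tight on the rims (top-row spacing 92–95 against 94 mm). The recess fits partly caught shadows (spacing 82–91 against 90 mm), so I'll refit using the outer wood edge jointly.

```bash
cat > fit2.py <<'E'
from fit import *
def fit2(d,k,v0,z,wmin=5,wmax=11):
    b=cv2.GaussianBlur(d["img"],(0,0),.8); g=cv2.cvtColor(b,cv2.COLOR_BGR2GRAY).astype(np.float32); s=cv2.cvtColor(b,cv2.COLOR_BGR2HSV)[...,1].astype(np.float32)
    mg=lambda a,c:np.minimum(cv2.magnitude(cv2.Sobel(a,cv2.CV_32F,1,0),cv2.Sobel(a,cv2.CV_32F,0,1)),c)
    m1,m2=mg(g,100),mg(s,250)/2.5
    def samp(M,o,v):
        p=place(o,v[0]/1e3,v[1]/1e3,v[2]); uv=w2p(d,np.c_[p,np.full(len(p),z)]).astype(np.float32)
        return cv2.remap(M,uv[None,:,0],uv[None,:,1],cv2.INTER_LINEAR).mean()
    best=None
    for w in np.arange(wmin,wmax,.5):
        oi,oo=outline(k,1.5),outline(k,1.5+w); v=np.array(v0,float)
        for sg,st in((4,6),(1.5,3),(.7,1.5)):
            A,B=cv2.GaussianBlur(m1,(0,0),sg),cv2.GaussianBlur(m2,(0,0),sg)
            r=min((minimize(lambda q:-samp(A,oi,q)*.5-samp(B,oo,q),v+np.array(dv),method="Nelder-Mead",options=dict(initial_simplex=v+np.array(dv)+st*np.r_[np.zeros((1,3)),np.eye(3)])) for dv in((0,0,0),(st,0,0),(-st,0,0),(0,st,0),(0,-st,0))),key=lambda r:r.fun); v=r.x
        if best is None or r.fun<best[2]: best=(v,w,r.fun)
    return best
E
python3 - <<'E'
from fit2 import *
e=cam("wrist"); e["T"]=np.load("w1T.npy"); e["img"]=cv2.imread("pics/w1.png")
big=cv2.resize(e["img"],None,fx=2,fy=2,interpolation=cv2.INTER_CUBIC); L=[]
for k,v in dict(square=(481,80,6),oval=(470,168,6),oblong=(460,256,6),moon=(452,343,3)).items():
    v,w,f=fit2(e,k,v,.02); print(k,v.round(1),w,round(f,1)); draw(big,e,k,v,.02,1.5,s=2); draw(big,e,k,v,.02,1.5+w,(255,0,0),s=2); L.append(v[:2])
L=np.array(L);print(np.linalg.norm(np.diff(L,axis=0),axis=1))
cv2.imwrite("pics/w1fitb.png",big[160:560,120:920])
E
```

```text
square [482.1  78.    7.9] 10.0 -117.8
oval [471.9 166.2   8.8] 9.5 -124.4
oblong [461.7 255.2   8.5] 9.5 -132.5
moon [453.  342.2   6.1] 10.5 -122.1
[88.76388905 89.59521677 87.45457676]
```

View pics/w1fitb.png

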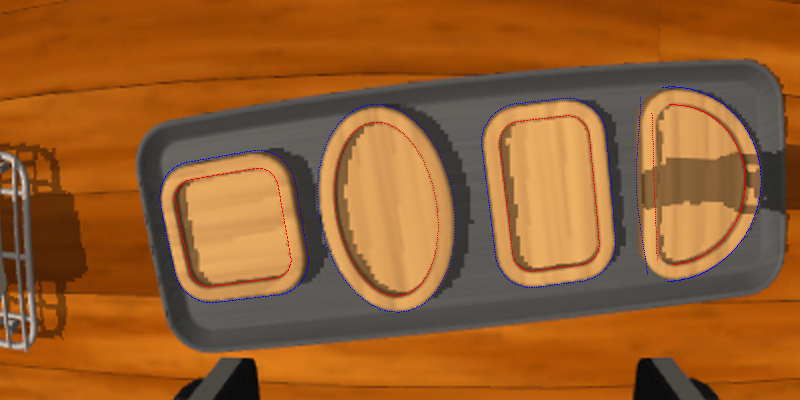

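The outer and inner edges now agree, with spacing 88–90 mm. First pick: the square. I'll move to hover over it.

```bash
python3 - <<'E'
from h import *
p,G=plan([.4963,-.114,.12],96.2)
E
```

```text
0 dr [0.0, 0.0, -1.0] xyz [-4.7, 34.9, 44.7]
1 dr [0.0, 0.0, -1.0] xyz [-5.3, 34.8, 44.7]
2 dr [0.0, 0.0, -1.0] xyz [-5.9, 34.7, 44.6]
3 dr [0.0, 0.0, -1.0] xyz [-6.6, 34.6, 44.6]
```

Emit:
play_rows(
  steps=[
    {"dr":[0,0,-1],"xyz":[-5,35,45],"grip":78},
    {"dr":[0,0,-1],"xyz":[-5,35,45],"grip":78},
    {"dr":[0,0,-1],"xyz":[-6,35,45],"grip":78},
    {"dr":[0,0,-1],"xyz":[-6.5,35,45],"grip":78},
    {"dr":[0,0,0],"xyz":[0,0,0],"grip":78},
    {"dr":[0,0,0],"xyz":[0,0,0],"grip":78},
  ],
)

```text
clock: 3.6
tool_pos: [0.4974, -0.101, 0.1167]
orientation: [-0.19, 3.129, -0.004]
ft_force: [0.3, -0.2, 0.2]
opening: 0.0782
```

```bash
python3 - <<'E'
from h import *
p,G=plan([.4963,-.114,.12],96.2)
E
```

```text
0 dr [-0.2, 0.4, 0.8] xyz [2.6, -12.8, -3.2]
```

Emit:
play_rows(
  steps=[
    {"dr":[-0.2,0.4,0.8],"xyz":[2.6,-12.8,-3.2],"grip":78},
    {"dr":[0,0,0],"xyz":[0,0,0],"grip":78},
    {"dr":[0,0,0],"xyz":[0,0,0],"grip":78},
  ],
)

```text
clock: 3.98
tool_pos: [0.4985, -0.1177, 0.1238]
orientation: [-0.164, 3.131, -0.006]
ft_force: [-0.7, -0.0, -0.0]
opening: 0.0783
```

```bash
python3 - <<'E'
from h import *
p,G=plan([.4963,-.114,.12],96.2)
E
```

```text
0 dr [-0.2, 0.3, -0.2] xyz [1.8, 3.9, 3.8]
```

Emit:
play_rows(
  steps=[
    {"dr":[-0.1,0.2,-0.1],"xyz":[1.4,3,3],"grip":78},
    {"dr":[0,0,0],"xyz":[0,0,0],"grip":78},
    {"dr":[0,0,0],"xyz":[0,0,20],"grip":78},
    {"dr":[0,0,0],"xyz":[0,0,20],"grip":78},
    {"dr":[0,0,0],"xyz":[0,0,8],"grip":78},
    {"dr":[0,0,0],"xyz":[0,0,0],"grip":78},
    {"dr":[0,0,0],"xyz":[0,0,0],"grip":78},
  ],
)

```text
clock: 4.85
tool_pos: [0.4976, -0.1156, 0.0727]
orientation: [-0.165, 3.133, -0.005]
ft_force: [0.8, -0.0, 0.2]
opening: 0.0782
```

```bash
python3 - <<'E'
from h import *
p,G=plan([.4963,-.114,.066],96.2)
d=cam("wrist","pics/w3.png")
E
```

```text
0 dr [-0.2, 0.2, -0.2] xyz [1.1, 1.8, 6.7]
```

View pics/w3.png

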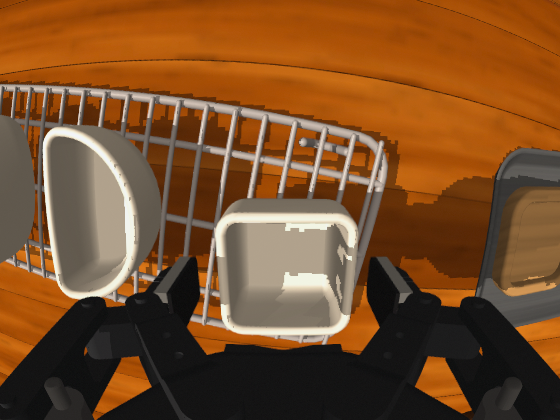

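The dish sits centred between the pads, with rim cols 217–355 and fingers at 198 and 368. I'll lower, grip and lift.

Emit:
play_rows(
  grip_force=35,
  steps=[
    {"dr":[-0.1,0.2,-0.2],"xyz":[0.9,1.4,5],"grip":78},
    {"dr":[0,0,0],"xyz":[0,0,0],"grip":78},
    {"dr":[0,0,0],"xyz":[0,0,0],"grip":50},
    {"dr":[0,0,0],"xyz":[0,0,0],"grip":50},
    {"dr":[0,0,0],"xyz":[0,0,0],"grip":50},
    {"dr":[0,0,0],"xyz":[0,0,0],"grip":50},
  ],
)

```text
clock: 5.65
tool_pos: [0.4973, -0.1146, 0.0687]
orientation: [-0.171, 3.134, -0.004]
ft_force: [0.5, 0.4, -0.5]
opening: 0.0592
```

```bash
cat >> h.py <<'E'
def grasped(x,y,yaw):  # dish measured (m,deg) -> tool offset; prints
    P,Rn,o=pose(); b=Rn.as_matrix()[:2,1]; h=np.degrees(np.arctan2(b[1],b[0]))
    off=R.from_euler("z",-yaw,degrees=True).apply([P[0]-x,P[1]-y,0])*1000
    print("tool",P.round(4),"heading",round(h,2),"dish-frame offset mm",off.round(1),"heading-90-yaw",round(h-90-yaw,2),"open",round(o["opening"]*1000,1),"F",np.round(o["ft_force"],1))
def toseat(sx,sy,syaw,offx,z,vmax=55,**k):  # tool goal with dish-frame x offset offx (mm)
    a=np.radians(syaw); return plan([sx+offx/1e3*np.cos(a),sy+offx/1e3*np.sin(a),z],90+syaw,vmax,**k)
E
python3 - <<'E'
from h import *
grasped(.4963,-.114,6.2)
E
```

```text
tool [ 0.4973 -0.1146  0.0687] heading 96.26 dish-frame offset mm [ 1.  -0.7  0. ] heading-90-yaw 0.06 open 59.2 F [ 0.5  0.4 -0.5]
```

```bash
python3 - <<'E'
from h import *
P,Rn,o=pose()
toseat(.4821,.078,7.9,1.0,.13,p0=P+[0,0,.065],R0=Rn)
E
```

```text
0 dr [-0.0, 0.0, -0.4] xyz [-1.7, 48.3, 0.8]
1 dr [-0.0, 0.0, -0.4] xyz [-2.1, 48.3, 0.8]
2 dr [-0.0, 0.0, -0.4] xyz [-2.4, 48.2, 0.9]
3 dr [-0.0, 0.0, -0.4] xyz [-2.7, 48.2, 0.9]
```

Emit:
play_rows(
  steps=[
    {"dr":[0,0,0],"xyz":[0,0,-10],"grip":50},
    {"dr":[0,0,0],"xyz":[0,0,-20],"grip":50},
    {"dr":[0,0,0],"xyz":[0,0,-20],"grip":50},
    {"dr":[0,0,0],"xyz":[0,0,-10],"grip":50},
    {"dr":[0,0,-0.4],"xyz":[-1.5,35,0],"grip":50},
    {"dr":[0,0,-0.4],"xyz":[-2,45,0],"grip":50},
    {"dr":[0,0,-0.4],"xyz":[-2.5,45,0],"grip":50},
    {"dr":[0,0,-0.4],"xyz":[-2.5,40,0],"grip":50},
    {"dr":[0,0,0],"xyz":[0,18,0],"grip":50},
    {"dr":[0,0,0],"xyz":[0,0,0],"grip":50},
    {"dr":[0,0,0],"xyz":[0,0,0],"grip":50},
  ],
)

```text
clock: 7.02
tool_pos: [0.4827, 0.0723, 0.1321]
orientation: [-0.214, 3.131, -0.005]
ft_force: [-0.6, -0.0, -1.7]
opening: 0.0596
```

```bash
python3 - <<'E'
from h import *
P,Rn,o=pose();print(P,o["opening"],o["ft_force"])
toseat(.4821,.078,7.9,1.0,.09)
E
```

```text
[0.48273948 0.07233197 0.13206605] 0.05960773152452244 [-0.64487595 -0.02919353 -1.66549365]
0 dr [-0.2, 0.2, -0.1] xyz [-1.0, 5.8, 42.0]
```

Emit:
play_rows(
  steps=[
    {"dr":[-0.2,0.2,-0.1],"xyz":[-0.8,4.5,3],"grip":50},
    {"dr":[0,0,0],"xyz":[0,0,0],"grip":50},
    {"dr":[0,0,0],"xyz":[0,0,15],"grip":50},
    {"dr":[0,0,0],"xyz":[0,0,20],"grip":50},
    {"dr":[0,0,0],"xyz":[0,0,13],"grip":50},
    {"dr":[0,0,0],"xyz":[0,0,0],"grip":50},
    {"dr":[0,0,0],"xyz":[0,0,0],"grip":50},
  ],
)

```text
clock: 7.9
tool_pos: [0.4831, 0.0742, 0.0772]
orientation: [0.21, -3.132, 0.0]
ft_force: [0.8, 0.5, -1.0]
opening: 0.0592
```

```bash
python3 - <<'E'
from h import *
P,Rn,o=pose();print(P,o["opening"],o["ft_force"])
toseat(.4821,.078,7.9,1.0,.0567)
d=cam("wrist","pics/w4.png")
E
```

```text
[0.48310461 0.07421434 0.07715721] 0.059185972798372566 [ 0.78355091  0.49209784 -0.97725439]
0 dr [0.0, -0.1, -0.2] xyz [-0.6, 3.9, 20.5]
```

View pics/w4.png

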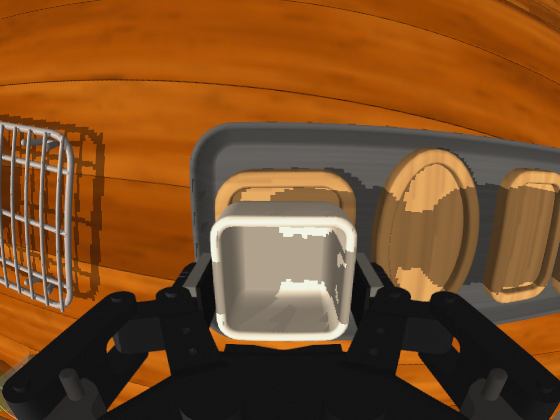

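The dish sits over the square underliner: wood at cols 216–357, dish at 211–355, so about 3–4 mm more +y. That agrees with the computed correction.

Emit:
play_rows(
  steps=[
    {"dr":[0,0,-0.2],"xyz":[-0.5,3.3,0],"grip":50},
    {"dr":[0,0,0],"xyz":[0,0,0],"grip":50},
    {"dr":[0,0,0],"xyz":[0,0,6],"grip":50},
    {"dr":[0,0,0],"xyz":[0,0,5],"grip":50},
    {"dr":[0,0,0],"xyz":[0,0,0],"grip":50},
  ],
)

```text
clock: 8.57
tool_pos: [0.484, 0.078, 0.0668]
orientation: [-0.217, 3.133, -0.001]
ft_force: [1.0, -0.3, -1.7]
opening: 0.0591
```

```bash
python3 - <<'E'
from h import *
P,Rn,o=pose();print(P,o["opening"],o["ft_force"])
toseat(.4821,.078,7.9,1.0,.0567)
E
```

```text
[0.48403575 0.07795026 0.06679384] 0.05914021875752944 [ 0.97395168 -0.32695508 -1.71280725]
0 dr [-0.0, 0.0, 0.0] xyz [0.9, 0.3, 10.1]
```

Emit:
play_rows(
  steps=[
    {"dr":[0,0,0],"xyz":[0.8,0.2,4],"grip":50},
    {"dr":[0,0,0],"xyz":[0,0,3.5],"grip":50},
    {"dr":[0,0,0],"xyz":[0,0,1],"grip":50},
    {"dr":[0,0,0],"xyz":[0,0,0],"grip":50},
  ],
)

```text
clock: 9.07
tool_pos: [0.4831, 0.078, 0.0575]
orientation: [-0.216, 3.134, -0.001]
ft_force: [-0.2, -0.4, -2.1]
opening: 0.0593
```

```bash
python3 - <<'E'
from h import *
P,Rn,o=pose();print(P,o["opening"],o["ft_force"])
toseat(.4821,.078,7.9,1.0,.0567)
E
```

```text
[0.48307422 0.07796419 0.05746005] 0.059303857786188824 [-0.21955206 -0.38650511 -2.06281064]
0 dr [-0.0, 0.0, -0.0] xyz [-0.0, 0.2, 0.8]
```

Emit:
play_rows(
  steps=[
    {"dr":[0,0,0],"xyz":[0,0,1],"grip":50},
    {"dr":[0,0,0],"xyz":[0,0,0],"grip":74},
    {"dr":[0,0,0],"xyz":[0,0,0],"grip":74},
    {"dr":[0,0,0],"xyz":[0,0,0],"grip":74},
    {"dr":[0,0,0],"xyz":[0,0,-15],"grip":74},
    {"dr":[0,0,0],"xyz":[0,0,-40],"grip":78},
    {"dr":[0,0,0],"xyz":[0,0,-40],"grip":78},
    {"dr":[0,0,0],"xyz":[0,0,-40],"grip":78},
    {"dr":[0,0,0],"xyz":[0,0,-10],"grip":78},
    {"dr":[0,0,0],"xyz":[0,0,0],"grip":78},
  ],
)

```text
clock: 10.32
tool_pos: [0.4832, 0.078, 0.2105]
orientation: [-0.216, 3.13, -0.001]
ft_force: [-0.1, 0.4, -0.5]
opening: 0.078
```

```bash
python3 - <<'E'
from fit import *
P,Rn,o=pose();print(P,o["opening"])
d=cam("wrist","pics/w5.png")
for z in(.054,.062): print(z,*fit(d,"square",.4821,.078,7.9,z,0))
plan([.4804,-.2074,.12],92.7)
E
```

```text
[0.48323986 0.07803349 0.21053882] 0.07802410195949842
0.054 [482.18465974  78.92074322   7.79110106] -113.89948272705078
0.062 [475.81709098  79.71475988   5.34676302] -99.51835632324219
0 dr [-0.0, 0.0, 1.0] xyz [8.4, -56.5, 18.0]
1 dr [-0.0, 0.0, 1.0] xyz [7.4, -56.6, 18.0]
2 dr [-0.0, 0.0, 1.0] xyz [6.4, -56.7, 18.0]
3 dr [-0.0, 0.0, 1.0] xyz [5.3, -56.8, 18.0]
4 dr [-0.0, 0.0, 1.0] xyz [4.3, -56.9, 18.0]
```

View pics/w5.png

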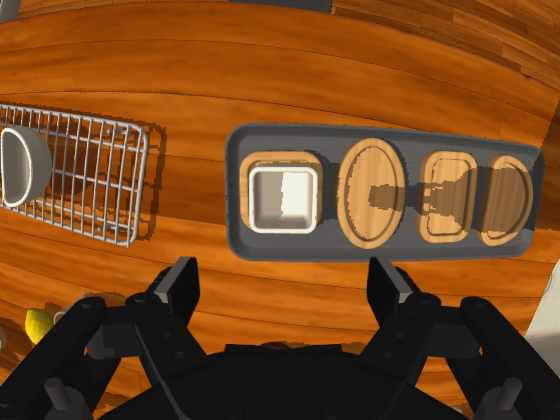

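The square is seated: its rim fits at z=54 mm with a 7.8° yaw. Next, the moon.

Emit:
play_rows(
  steps=[
    {"dr":[0,0,0.8],"xyz":[6,-40,8],"grip":78},
    {"dr":[0,0,1],"xyz":[8,-57,18],"grip":78},
    {"dr":[0,0,1],"xyz":[6,-57,20],"grip":78},
    {"dr":[0,0,1],"xyz":[5,-57,20],"grip":78},
    {"dr":[0,0,1],"xyz":[4,-45,15],"grip":78},
    {"dr":[0,0,0.2],"xyz":[1,-18,5],"grip":78},
    {"dr":[0,0,0],"xyz":[0,0,0],"grip":78},
    {"dr":[0,0,0],"xyz":[0,0,0],"grip":78},
  ],
)

```text
clock: 11.38
tool_pos: [0.476, -0.2002, 0.1115]
orientation: [0.08, -3.13, -0.016]
ft_force: [0.7, 0.5, -0.0]
opening: 0.078
```

```bash
python3 - <<'E'
from fit import *
plan([.4804,-.2074,.0687],92.7)
print(fit(cam("wrist"),"moon",.4804,-.2074,2.7,.066,0))
E
```

```text
0 dr [0.6, -0.6, 0.2] xyz [-4.5, -7.8, 42.7]
(array([ 480.08018457, -206.98635813,    3.06874857]), np.float64(-112.88798522949219))
```

Emit:
play_rows(
  steps=[
    {"dr":[0.5,-0.5,0.1],"xyz":[-3.6,-6,0],"grip":78},
    {"dr":[0,0,0],"xyz":[0,0,0],"grip":78},
    {"dr":[0,0,0],"xyz":[0,0,15],"grip":78},
    {"dr":[0,0,0],"xyz":[0,0,16],"grip":78},
    {"dr":[0,0,0],"xyz":[0,0,5],"grip":78},
    {"dr":[0,0,0],"xyz":[0,0,0],"grip":78},
  ],
)

```text
clock: 12.18
tool_pos: [0.4811, -0.2028, 0.0744]
orientation: [-0.086, 3.14, 0.001]
ft_force: [0.5, -0.7, -0.6]
opening: 0.0778
```

```bash
python3 - <<'E'
from h import *
plan([.4803,-.2072,.0687],92.9)
E
```

```text
0 dr [0.0, 0.0, 0.3] xyz [1.0, -4.3, 5.7]
```

Emit:
play_rows(
  steps=[
    {"dr":[0,0,0.3],"xyz":[0.8,-3.5,4.6],"grip":78},
    {"dr":[0,0,0],"xyz":[0,0,0],"grip":78},
    {"dr":[0,0,0],"xyz":[0,0,0],"grip":45},
    {"dr":[0,0,0],"xyz":[0,0,0],"grip":45},
    {"dr":[0,0,0],"xyz":[0,0,0],"grip":45},
    {"dr":[0,0,0],"xyz":[0,0,0],"grip":45},
  ],
)

```text
clock: 12.92
tool_pos: [0.481, -0.2072, 0.0706]
orientation: [-0.077, 3.138, -0.001]
ft_force: [0.0, 0.1, -1.0]
opening: 0.053
```

```bash
python3 - <<'E'
from h import *
grasped(.4803,-.2072,2.9)
P,Rn,o=pose()
toseat(.453,.3426,6.5,0,.145,p0=P+[0,0,.075],R0=Rn)
E
```

```text
tool [ 0.481  -0.2072  0.0706] heading 92.82 dish-frame offset mm [ 0.7 -0.   0. ] heading-90-yaw -0.08 open 53.0 F [ 0.   0.1 -1. ]
0 dr [-0.0, 0.0, -0.3] xyz [0.1, 50.0, 0.0]
1 dr [-0.0, 0.0, -0.3] xyz [-0.2, 50.0, 0.0]
2 dr [-0.0, 0.0, -0.3] xyz [-0.5, 50.0, 0.0]
3 dr [-0.0, 0.0, -0.3] xyz [-0.8, 50.0, 0.0]
4 dr [-0.0, 0.0, -0.3] xyz [-1.1, 50.0, 0.0]
5 dr [-0.0, 0.0, -0.3] xyz [-1.4, 50.0, 0.0]
6 dr [-0.0, 0.0, -0.3] xyz [-1.7, 50.0, 0.0]
7 dr [-0.0, 0.0, -0.3] xyz [-2.0, 50.0, 0.0]
8 dr [-0.0, 0.0, -0.3] xyz [-2.3, 50.0, 0.0]
9 dr [-0.0, 0.0, -0.3] xyz [-2.5, 50.0, 0.0]
10 dr [-0.0, 0.0, -0.3] xyz [-2.8, 50.0, 0.1]
```

Emit:
play_rows(
  steps=[
    {"dr":[0,0,0],"xyz":[0,0,-10],"grip":45},
    {"dr":[0,0,0],"xyz":[0,0,-25],"grip":45},
    {"dr":[0,0,0],"xyz":[0,0,-25],"grip":45},
    {"dr":[0,0,0],"xyz":[0,0,-12],"grip":45},
    {"dr":[0,0,-0.3],"xyz":[0,35,0],"grip":45},
    {"dr":[0,0,-0.3],"xyz":[0,50,0],"grip":45},
    {"dr":[0,0,-0.3],"xyz":[-0.5,55,0],"grip":45},
    {"dr":[0,0,-0.3],"xyz":[-1,55,0],"grip":45},
    {"dr":[0,0,-0.3],"xyz":[-1,55,0],"grip":45},
    {"dr":[0,0,-0.3],"xyz":[-1,55,0],"grip":45},
    {"dr":[0,0,-0.3],"xyz":[-1.5,55,0],"grip":45},
    {"dr":[0,0,-0.3],"xyz":[-2,45,0],"grip":45},
  ],
)

```text
clock: 14.42
tool_pos: [0.4609, 0.2058, 0.1466]
orientation: [-0.132, 3.133, -0.003]
ft_force: [1.3, -0.4, -2.0]
opening: 0.0533
```

```bash
python3 - <<'E'
from h import *
P,Rn,o=pose(); print(P,o["opening"],o["qvel"].round(2))
toseat(.453,.3426,6.5,0.7,.145)
E
```

```text
[0.46092692 0.20578096 0.14660324] 0.05328235282184599 [ 0.76  0.2  -0.29 -0.01  0.08  0.72]
0 dr [-0.0, 0.1, -0.6] xyz [-1.4, 45.7, 0.4]
1 dr [-0.0, 0.1, -0.6] xyz [-1.9, 45.7, 0.5]
2 dr [-0.0, 0.1, -0.6] xyz [-2.3, 45.6, 0.5]
```

Emit:
play_rows(
  steps=[
    {"dr":[0,0,-0.6],"xyz":[-1.5,45,0.5],"grip":45},
    {"dr":[0,0,-0.6],"xyz":[-2,45,0.5],"grip":45},
    {"dr":[0,0,-0.6],"xyz":[-2,28,0.5],"grip":45},
    {"dr":[0,0,0],"xyz":[0,12,0],"grip":45},
    {"dr":[0,0,0],"xyz":[0,0,0],"grip":45},
    {"dr":[0,0,0],"xyz":[0,0,0],"grip":45},
  ],
)

```text
clock: 15.18
tool_pos: [0.4513, 0.3416, 0.1441]
orientation: [-0.191, 3.132, -0.006]
ft_force: [0.6, -0.5, -1.9]
opening: 0.0529
```

```bash
python3 - <<'E'
from h import *
toseat(.453,.3426,6.5,0.7,.08)
E
```

```text
0 dr [-0.1, 0.1, 0.2] xyz [-1.1, 0.5, 32.0]
1 dr [-0.1, 0.1, 0.2] xyz [-1.2, 0.5, 32.0]
```

Emit:
play_rows(
  steps=[
    {"dr":[-0.1,0.2,0.3],"xyz":[-1.8,0.8,10],"grip":45},
    {"dr":[0,0,0],"xyz":[0,0,20],"grip":45},
    {"dr":[0,0,0],"xyz":[0,0,20],"grip":45},
    {"dr":[0,0,0],"xyz":[0,0,9],"grip":45},
    {"dr":[0,0,0],"xyz":[0,0,0],"grip":45},
    {"dr":[0,0,0],"xyz":[0,0,0],"grip":45},
  ],
)

```text
clock: 15.92
tool_pos: [0.4552, 0.338, 0.0827]
orientation: [0.17, -3.137, 0.004]
ft_force: [1.1, 0.6, -0.5]
opening: 0.0527
```

```bash
python3 - <<'E'
from fit import *
toseat(.453,.3426,6.5,0.7,.0586)
d=cam("wrist"); P,Rn,o=pose(); print(P)
big=cv2.resize(d["img"],None,fx=2,fy=2,interpolation=cv2.INTER_CUBIC)
for v,c in(((453,342.6,6.5),(0,0,255)),):
  draw(big,d,"moon",v,.02,1.5,c,2); draw(big,d,"moon",v,.02,11.5,(255,0,0),2)
print(fit(d,"moon",P[0],P[1],6,P[2]-.0466+.042,0))
cv2.imwrite("pics/w6.png",big[180:780,160:960])
E
```

```text
0 dr [-0.1, -0.0, -0.3] xyz [1.0, 4.9, 24.0]
[0.45522709 0.33798503 0.0827379 ]
(array([450.96429736, 337.2318207 ,  18.96793658]), np.float64(-89.6158218383789))
```

View pics/w6.png

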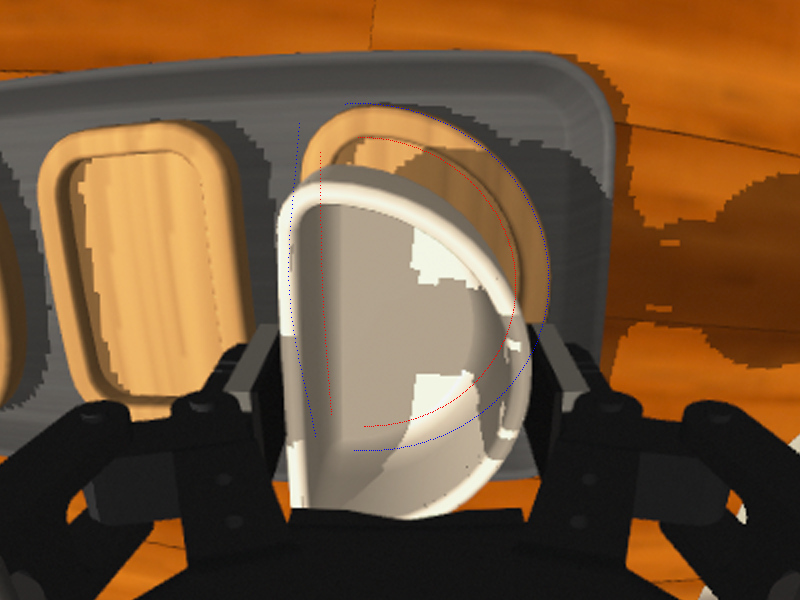

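The projected recess outline (red) lies on the visible recess edge at top and right. The dish needs about 5 mm more +y, which matches the computed correction.

Emit:
play_rows(
  steps=[
    {"dr":[-0.1,0,-0.3],"xyz":[0.8,4,0],"grip":45},
    {"dr":[0,0,0],"xyz":[0,0,0],"grip":45},
    {"dr":[0,0,0],"xyz":[0,0,8],"grip":45},
    {"dr":[0,0,0],"xyz":[0,0,4],"grip":45},
    {"dr":[0,0,0],"xyz":[0,0,0],"grip":45},
  ],
)

```text
clock: 16.6
tool_pos: [0.4545, 0.3428, 0.0712]
orientation: [-0.18, 3.134, 0.001]
ft_force: [-0.1, -0.4, -1.5]
opening: 0.0529
```

```bash
python3 - <<'E'
from fit import *
P,Rn,o=pose(); print(P)
toseat(.453,.3426,6.5,0.7,.0586)
E
```

```text
[0.45445831 0.34280279 0.07123464]
0 dr [0.0, 0.1, 0.1] xyz [0.8, -0.0, 12.6]
```

Emit:
play_rows(
  steps=[
    {"dr":[0,0.1,0.1],"xyz":[0.6,0,4],"grip":45},
    {"dr":[0,0,0],"xyz":[0,0,5],"grip":45},
    {"dr":[0,0,0],"xyz":[0,0,1.5],"grip":45},
    {"dr":[0,0,0],"xyz":[0,0,0],"grip":45},
  ],
)

```text
clock: 17.1
tool_pos: [0.4538, 0.3426, 0.0597]
orientation: [0.177, -3.137, -0.0]
ft_force: [-0.9, -0.2, -0.6]
opening: 0.0527
```

```bash
python3 - <<'E'
from fit import *
P,Rn,o=pose(); print(P,o["ft_force"])
toseat(.453,.3426,6.5,0.7,.0586)
E
```

```text
[0.45376523 0.34262383 0.05972854] [-0.87182793 -0.17229276 -0.57162437]
0 dr [0.0, -0.0, -0.0] xyz [0.1, 0.1, 1.1]
```

Down without resistance. I'll release, rise and check, then head for the oval.

Emit:
play_rows(
  steps=[
    {"dr":[0,0,0],"xyz":[0,0,1],"grip":45},
    {"dr":[0,0,0],"xyz":[0,0,0],"grip":70},
    {"dr":[0,0,0],"xyz":[0,0,0],"grip":70},
    {"dr":[0,0,0],"xyz":[0,0,0],"grip":70},
    {"dr":[0,0,0],"xyz":[0,0,-15],"grip":70},
    {"dr":[0,0,0],"xyz":[0,0,-40],"grip":78},
    {"dr":[0,0,0],"xyz":[0,0,-40],"grip":78},
    {"dr":[0,0,0],"xyz":[0,0,-40],"grip":78},
    {"dr":[0,0,0],"xyz":[0,0,-10],"grip":78},
    {"dr":[0,0,0],"xyz":[0,0,0],"grip":78},
  ],
)

```text
clock: 18.35
tool_pos: [0.4543, 0.3429, 0.2133]
orientation: [-0.177, 3.132, 0.003]
ft_force: [-0.2, 0.5, 0.2]
opening: 0.0777
```

```bash
python3 - <<'E'
from fit2 import *
P,Rn,o=pose();print(P,o["opening"])
d=cam("wrist","pics/w7.png")
for z in(.054,.062): print(z,*fit(d,"moon",.453,.3426,6.5,z,0))
print("square",fit(d,"square",.482,.0785,7.9,.054,0)); print("oblong",fit2(d,"oblong",(461.7,255.2,8.5),.02,8,11)); print("oval",fit2(d,"oval",(471.9,166.2,8.8),.02,8,11))
plan([.4761,-.2993,.14],89.2)
E
```

```text
[0.45431189 0.34292062 0.2132997 ] 0.07771105891693933
0.054 [451.2316582  342.69806518  14.02653641] -109.8011474609375
0.062 [450.24985257 341.54453288  10.85379524] -104.1391372680664
square (array([482.4882676 ,  79.49919779,   7.38332512]), np.float64(-115.7089614868164))
oblong (array([461.5062144 , 256.80396374,   7.83655156]), np.float64(9.5), np.float64(-121.78701782226562))
oval (array([471.3317708 , 169.20099466,   5.38086906]), np.float64(10.5), np.float64(-108.11405944824219))
0 dr [0.0, 0.0, 0.7] xyz [4.6, -58.2, 6.5]
1 dr [0.0, 0.0, 0.7] xyz [3.9, -58.3, 6.5]
2 dr [0.0, 0.0, 0.7] xyz [3.3, -58.3, 6.5]
3 dr [0.0, 0.0, 0.7] xyz [2.6, -58.4, 6.5]
4 dr [0.0, 0.0, 0.7] xyz [1.9, -58.4, 6.6]
5 dr [0.0, 0.0, 0.7] xyz [1.2, -58.4, 6.6]
6 dr [0.0, 0.0, 0.7] xyz [0.6, -58.4, 6.6]
7 dr [0.0, 0.0, 0.7] xyz [-0.1, -58.4, 6.6]
8 dr [0.0, 0.0, 0.7] xyz [-0.8, -58.4, 6.6]
9 dr [0.0, 0.0, 0.7] xyz [-1.5, -58.4, 6.6]
10 dr [0.0, 0.0, 0.7] xyz [-2.1, -58.4, 6.6]
```

The moon fit's 14° yaw disagrees with the set 6.5°, so I'll look.

```bash
python3 -c "
import cv2;i=cv2.imread('pics/w7.png')[80:280,80:480];cv2.imwrite('pics/w7c.png',cv2.resize(i,None,fx=2,fy=2,interpolation=2))"
```

```text
(no output)
```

View pics/w7c.png

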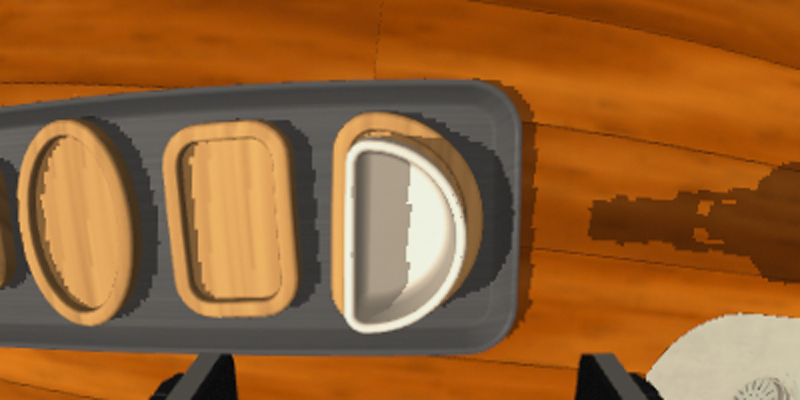

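The moon dish sits inside its underliner, with its straight edge (col 350) parallel to the wood edge (col 333). So the 14° was a fit artefact. On the way back I'll stop over the oval and oblong seats to refine them.

Emit:
play_rows(
  steps=[
    {"dr":[0,0,0],"xyz":[0,-35,0],"grip":78},
    {"dr":[0,0,0],"xyz":[0,-50,0],"grip":78},
    {"dr":[0,0,0],"xyz":[0,-35,0],"grip":78},
    {"dr":[0,0,0],"xyz":[0,-12,0],"grip":78},
    {"dr":[0,0,0],"xyz":[0,0,0],"grip":78},
    {"dr":[0,0,0],"xyz":[0,0,0],"grip":78},
  ],
)

```text
clock: 19.15
tool_pos: [0.4653, 0.2089, 0.2043]
orientation: [0.179, -3.126, -0.0]
ft_force: [-0.2, 0.2, -1.1]
opening: 0.0778
```

```bash
python3 - <<'E'
from fit2 import *
P,Rn,o=pose();print(P,o["opening"])
d=cam("wrist","pics/w8.png")
big=cv2.resize(d["img"],None,fx=2,fy=2,interpolation=cv2.INTER_CUBIC)
for k,v in dict(oval=(472,167,7),oblong=(462,255,7)).items():
    v,w,f=fit2(d,k,v,.02,8,11.1); print(k,v.round(1),w,round(f,1)); draw(big,d,k,v,.02,1.5,s=2); draw(big,d,k,v,.02,1.5+w,(255,0,0),s=2)
print("square",fit(d,"square",.482,.0785,7.9,.054,0),"moon",fit(d,"moon",.453,.3425,6.5,.054,0))
cv2.imwrite("pics/w8c.png",big[180:560,140:940])
plan([.4761,-.2993,.14],89.2)
E
```

```text
[0.46528811 0.20889223 0.20427587] 0.07784051904758549
oval [471.8 166.3   8.6] 9.5 -125.1
oblong [461.5 255.1   8.8] 9.0 -133.5
square (array([482.52294048,  79.31606214,   7.30190546]), np.float64(-114.7948989868164)) moon (array([453.75836507, 343.14549892,   4.71060971]), np.float64(-113.19120025634766))
0 dr [-0.0, -0.1, 0.8] xyz [5.2, -56.2, 7.2]
1 dr [-0.0, -0.1, 0.8] xyz [4.4, -56.3, 7.2]
2 dr [-0.0, -0.1, 0.8] xyz [3.6, -56.4, 7.2]
3 dr [-0.0, -0.1, 0.8] xyz [2.8, -56.4, 7.1]
4 dr [-0.0, -0.1, 0.8] xyz [2.0, -56.5, 7.1]
5 dr [-0.0, -0.1, 0.8] xyz [1.2, -56.5, 7.1]
6 dr [-0.0, -0.1, 0.8] xyz [0.4, -56.5, 7.1]
7 dr [-0.0, -0.1, 0.8] xyz [-0.4, -56.5, 7.1]
8 dr [-0.0, -0.1, 0.8] xyz [-1.2, -56.5, 7.1]
```

View pics/w8c.png

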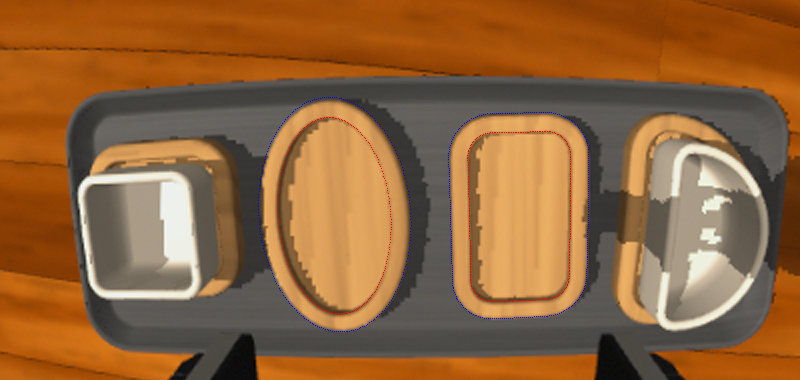

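The outlines match both seats: oval (471.8, 166.3, 8.6°), oblong (461.5, 255.1, 8.8°). The square and moon both look seated. On to the oval dish.

Emit:
play_rows(
  steps=[
    {"dr":[0,0,0.6],"xyz":[4,-38,5],"grip":78},
    {"dr":[0,0,0.8],"xyz":[4.5,-56,7],"grip":78},
    {"dr":[0,0,0.8],"xyz":[4,-56,7],"grip":78},
    {"dr":[0,0,0.8],"xyz":[3,-56,7],"grip":78},
    {"dr":[0,0,0.8],"xyz":[2,-56,7],"grip":78},
    {"dr":[0,0,0.8],"xyz":[1,-56,7],"grip":78},
    {"dr":[0,0,0.8],"xyz":[0,-56,7],"grip":78},
    {"dr":[0,0,0.8],"xyz":[0,-56,7],"grip":78},
    {"dr":[0,0,0.7],"xyz":[-1,-45,7],"grip":78},
    {"dr":[0,0,0.2],"xyz":[0,-18,3],"grip":78},
    {"dr":[0,0,0],"xyz":[0,0,0],"grip":78},
    {"dr":[0,0,0],"xyz":[0,0,0],"grip":78},
  ],
)

```text
clock: 20.7
tool_pos: [0.4871, -0.2868, 0.1382]
orientation: [0.012, -3.139, -0.004]
ft_force: [0.7, -0.0, -0.0]
opening: 0.0784
```

```bash
python3 - <<'E'
from fit import *
P,Rn,o=pose();print(P)
plan([.4761,-.2993,.0695],89.2)
d=cam("wrist");print(fit(d,"oval",.4761,-.2993,-.8,.066,0),fit(d,"oblong",.4617,-.3927,4.4,.066,0))
E
```

```text
[ 0.48713325 -0.28682973  0.13817578]
0 dr [0.1, -0.1, 0.6] xyz [5.5, -6.3, 34.3]
1 dr [0.1, -0.1, 0.6] xyz [5.5, -6.3, 34.3]
(array([ 475.95466781, -299.28545877,   -0.73355194]), np.float64(-113.83232879638672)) (array([ 461.6774484 , -392.26143267,    4.14020876]), np.float64(-114.07665252685547))
```

Emit:
play_rows(
  steps=[
    {"dr":[0.1,-0.1,0.6],"xyz":[5,-6,5],"grip":78},
    {"dr":[0.1,-0.1,0.4],"xyz":[4.5,-5,15],"grip":78},
    {"dr":[0,0,0],"xyz":[0,0,20],"grip":78},
    {"dr":[0,0,0],"xyz":[0,0,15],"grip":78},
    {"dr":[0,0,0],"xyz":[0,0,6],"grip":78},
    {"dr":[0,0,0],"xyz":[0,0,0],"grip":78},
  ],
)

```text
clock: 21.5
tool_pos: [0.4779, -0.2942, 0.0766]
orientation: [0.008, 3.138, -0.004]
ft_force: [0.0, 0.4, 0.7]
opening: 0.0777
```

```bash
python3 - <<'E'
from fit import *
P,Rn,o=pose();print(P)
plan([.476,-.2993,.0695],89.2)
E
```

```text
[ 0.47786863 -0.29419231  0.07662073]
0 dr [-0.1, 0.2, 0.5] xyz [1.9, -5.1, 7.1]
```

Emit:
play_rows(
  steps=[
    {"dr":[-0.1,0.2,0.4],"xyz":[1.5,-4,5.6],"grip":78},
    {"dr":[0,0,0],"xyz":[0,0,0],"grip":78},
    {"dr":[0,0,0],"xyz":[0,0,0],"grip":43},
    {"dr":[0,0,0],"xyz":[0,0,0],"grip":43},
    {"dr":[0,0,0],"xyz":[0,0,0],"grip":43},
    {"dr":[0,0,0],"xyz":[0,0,0],"grip":43},
  ],
)

```text
clock: 22.25
tool_pos: [0.4771, -0.2993, 0.0724]
orientation: [0.02, 3.14, -0.004]
ft_force: [-0.0, 1.1, -0.5]
opening: 0.0511
```

```bash
python3 - <<'E'
from h import *
grasped(.476,-.2993,-.75)
P,Rn,o=pose()
toseat(.4718,.1663,8.6,0,.145,p0=P+[0,0,.075],R0=Rn)
E
```

```text
tool [ 0.4771 -0.2993  0.0724] heading 89.28 dish-frame offset mm [ 1.1 -0.   0. ] heading-90-yaw 0.03 open 51.1 F [-0.   1.1 -0.5]
0 dr [-0.0, 0.0, -1.0] xyz [1.2, 51.7, 0.1]
1 dr [-0.0, 0.0, -1.0] xyz [0.3, 51.7, 0.1]
2 dr [-0.0, 0.0, -1.0] xyz [-0.6, 51.7, 0.2]
3 dr [-0.0, 0.0, -1.0] xyz [-1.6, 51.7, 0.2]
4 dr [-0.0, 0.0, -1.0] xyz [-2.5, 51.7, 0.2]
5 dr [-0.0, 0.0, -1.0] xyz [-3.4, 51.6, 0.2]
6 dr [-0.0, 0.0, -1.0] xyz [-4.4, 51.6, 0.2]
7 dr [-0.0, 0.0, -1.0] xyz [-5.3, 51.5, 0.2]
8 dr [-0.0, 0.0, -1.0] xyz [-6.2, 51.4, 0.3]
```

Emit:
play_rows(
  steps=[
    {"dr":[0,0,0],"xyz":[0,0,-10],"grip":43},
    {"dr":[0,0,0],"xyz":[0,0,-25],"grip":43},
    {"dr":[0,0,0],"xyz":[0,0,-25],"grip":43},
    {"dr":[0,0,0],"xyz":[0,0,-14],"grip":43},
    {"dr":[0,0,-0.7],"xyz":[1,35,0],"grip":43},
    {"dr":[0,0,-1],"xyz":[0.5,50,0],"grip":43},
    {"dr":[0,0,-1],"xyz":[0,52,0],"grip":43},
    {"dr":[0,0,-1],"xyz":[-1,52,0],"grip":43},
    {"dr":[0,0,-1],"xyz":[-2,52,0],"grip":43},
    {"dr":[0,0,-1],"xyz":[-3,52,0],"grip":43},
    {"dr":[0,0,-1],"xyz":[-4,52,0],"grip":43},
    {"dr":[0,0,-1],"xyz":[-5,40,0],"grip":43},
  ],
)

```text
clock: 23.75
tool_pos: [0.4735, 0.0942, 0.1507]
orientation: [-0.186, 3.131, -0.007]
ft_force: [0.8, 0.2, -2.4]
opening: 0.0505
```

```bash
python3 - <<'E'
from h import *
P,Rn,o=pose();print(P,o["opening"])
toseat(.4718,.1663,8.6,1.1,.145)
E
```

```text
[0.47347263 0.09420869 0.15065811] 0.050463644123123604
0 dr [-0.1, 0.1, -0.9] xyz [-4.0, 35.9, 2.7]
1 dr [-0.1, 0.1, -0.9] xyz [-4.5, 35.8, 2.8]
```

Emit:
play_rows(
  steps=[
    {"dr":[-0.1,0.1,-0.9],"xyz":[-4,36,2.5],"grip":43},
    {"dr":[0,0.1,-0.6],"xyz":[-3.5,24,2.5],"grip":43},
    {"dr":[0,0,0],"xyz":[0,8,8],"grip":43},
    {"dr":[0,0,0],"xyz":[0,0,20],"grip":43},
    {"dr":[0,0,0],"xyz":[0,0,15],"grip":43},
    {"dr":[0,0,0],"xyz":[0,0,5],"grip":43},
    {"dr":[0,0,0],"xyz":[0,0,0],"grip":43},
    {"dr":[0,0,0],"xyz":[0,0,0],"grip":43},
  ],
)

```text
clock: 24.75
tool_pos: [0.4712, 0.1655, 0.0961]
orientation: [-0.234, 3.131, -0.006]
ft_force: [-0.9, -0.3, -1.6]
opening: 0.0504
```

```bash
python3 - <<'E'
from h import *
P,Rn,o=pose();print(P,o["opening"])
toseat(.4718,.1663,8.6,1.1,.0604)
E
```

```text
[0.47115439 0.16551521 0.09612368] 0.05038582438705633
0 dr [-0.2, 0.1, -0.0] xyz [-1.8, 0.8, 35.7]
```

Emit:
play_rows(
  steps=[
    {"dr":[-0.2,0.1,0],"xyz":[-1.4,0.6,5],"grip":43},
    {"dr":[0,0,0],"xyz":[0,0,10],"grip":43},
    {"dr":[0,0,0],"xyz":[0,0,6],"grip":43},
    {"dr":[0,0,0],"xyz":[0,0,0],"grip":43},
    {"dr":[0,0,0],"xyz":[0,0,0],"grip":43},
  ],
)

```text
clock: 25.38
tool_pos: [0.4731, 0.1662, 0.0743]
orientation: [-0.234, 3.132, -0.001]
ft_force: [-0.1, 0.5, -3.0]
opening: 0.0511
```

```bash
python3 - <<'E'
from h import *
P,Rn,o=pose();print(P,o["opening"])
toseat(.4718,.1663,8.6,1.1,.0604)
E
```

```text
[0.4731376  0.16619481 0.07433922] 0.051109525042958175
0 dr [-0.0, 0.1, -0.1] xyz [0.2, 0.3, 13.9]
```

Emit:
play_rows(
  steps=[
    {"dr":[0,0.1,0],"xyz":[0.2,0.2,5],"grip":43},
    {"dr":[0,0,0],"xyz":[0,0,5],"grip":43},
    {"dr":[0,0,0],"xyz":[0,0,2],"grip":43},
    {"dr":[0,0,0],"xyz":[0,0,0],"grip":43},
  ],
)

```text
clock: 25.88
tool_pos: [0.473, 0.1665, 0.0617]
orientation: [0.234, -3.133, 0.001]
ft_force: [-0.2, 1.0, -1.7]
opening: 0.0507
```

```bash
python3 - <<'E'
from h import *
P,Rn,o=pose();print(P,o["opening"],o["ft_force"])
toseat(.4718,.1663,8.6,1.1,.0604)
E
```

```text
[0.47303645 0.16646168 0.06167825] 0.05066704618110917 [-0.20870411  1.03764282 -1.70343866]
0 dr [-0.0, -0.0, -0.0] xyz [0.1, 0.0, 1.3]
```

Emit:
play_rows(
  steps=[
    {"dr":[0,0,0],"xyz":[0,0,1.1],"grip":43},
    {"dr":[0,0,0],"xyz":[0,0,0],"grip":68},
    {"dr":[0,0,0],"xyz":[0,0,0],"grip":68},
    {"dr":[0,0,0],"xyz":[0,0,0],"grip":68},
    {"dr":[0,0,0],"xyz":[0,0,-15],"grip":68},
    {"dr":[0,0,0],"xyz":[0,0,-40],"grip":76},
    {"dr":[0,0,0],"xyz":[0,0,-40],"grip":76},
    {"dr":[0,0,0],"xyz":[0,0,-40],"grip":76},
    {"dr":[0,0,0],"xyz":[0,0,-10],"grip":76},
    {"dr":[0,0,0],"xyz":[0,0,0],"grip":76},
  ],
)

```text
clock: 27.12
tool_pos: [0.4735, 0.1666, 0.215]
orientation: [-0.234, 3.128, -0.0]
ft_force: [-0.1, -0.2, 0.9]
opening: 0.0761
```

```bash
python3 - <<'E'
from fit2 import *
P,Rn,o=pose();print(P,o["opening"])
d=cam("wrist","pics/w9.png")
for z in(.054,.062): print(z,*fit(d,"oval",.4718,.1663,8.6,z,0))
print("square",fit(d,"square",.482,.0785,7.9,.054,0)[0].round(1),"oblong",fit2(d,"oblong",(461.5,255.1,8.8),.02,8,11)[0].round(1))
plan([.4617,-.3925,.14],94.3)
E
```

```text
[0.47349003 0.16659754 0.21501078] 0.07609258046242949
0.054 [472.41917301 167.2903535    9.24396347] -112.79352569580078
0.062 [469.95163604 161.83193207  19.0213036 ] -103.64421844482422
square [482.4  78.9   7.3] oblong [461.6 254.3   8.8]
0 dr [-0.0, 0.0, 0.4] xyz [9.5, -55.1, 7.4]
1 dr [-0.0, 0.0, 0.4] xyz [9.1, -55.2, 7.4]
2 dr [-0.0, 0.0, 0.4] xyz [8.7, -55.2, 7.4]
3 dr [-0.0, 0.0, 0.4] xyz [8.3, -55.3, 7.4]
4 dr [-0.0, 0.0, 0.4] xyz [7.8, -55.4, 7.4]
5 dr [-0.0, 0.0, 0.4] xyz [7.4, -55.4, 7.5]
6 dr [-0.0, 0.0, 0.4] xyz [7.0, -55.5, 7.5]
7 dr [-0.0, 0.0, 0.4] xyz [6.6, -55.5, 7.5]
8 dr [-0.0, 0.0, 0.4] xyz [6.2, -55.6, 7.5]
9 dr [-0.0, 0.0, 0.4] xyz [5.8, -55.6, 7.4]
```

The oval is seated (rim fit at z=54 mm). Last, the oblong.

Emit:
play_rows(
  steps=[
    {"dr":[0,0,0.3],"xyz":[7,-38,5],"grip":76},
    {"dr":[0,0,0.4],"xyz":[9,-55,7],"grip":76},
    {"dr":[0,0,0.4],"xyz":[9,-56,7],"grip":76},
    {"dr":[0,0,0.4],"xyz":[8.5,-56,7],"grip":76},
    {"dr":[0,0,0.4],"xyz":[8,-56,7],"grip":76},
    {"dr":[0,0,0.4],"xyz":[8,-56,7],"grip":76},
    {"dr":[0,0,0.4],"xyz":[7.5,-56,7],"grip":76},
    {"dr":[0,0,0.4],"xyz":[7,-56,7],"grip":76},
    {"dr":[0,0,0.4],"xyz":[6,-50,7],"grip":76},
    {"dr":[0,0,0.4],"xyz":[6,-40,7],"grip":76},
    {"dr":[0,0,0],"xyz":[1,-15,2],"grip":76},
    {"dr":[0,0,0],"xyz":[0,0,0],"grip":76},
  ],
)

```text
clock: 28.68
tool_pos: [0.4501, -0.383, 0.1202]
orientation: [0.126, -3.118, -0.033]
ft_force: [-1.1, 0.7, -0.7]
opening: 0.0761
```

```bash
python3 - <<'E'
from fit import *
P,Rn,o=pose();print(P)
plan([.4617,-.3925,.0695],94.3)
d=cam("wrist");print(fit(d,"oblong",.4617,-.3927,4.3,.066,0))
E
```

```text
[ 0.45014512 -0.38304515  0.12018477]
0 dr [1.2, -1.2, 0.3] xyz [-11.8, -11.5, 50.2]
(array([ 461.36107907, -392.70763214,    4.15783208]), np.float64(-111.44969940185547))
```

Emit:
play_rows(
  steps=[
    {"dr":[0.6,-0.6,0.2],"xyz":[-6,-5.5,0],"grip":76},
    {"dr":[0.4,-0.4,0.1],"xyz":[-4,-4,0],"grip":76},
    {"dr":[0,0,0],"xyz":[0,0,0],"grip":76},
    {"dr":[0,0,0],"xyz":[0,0,15],"grip":76},
    {"dr":[0,0,0],"xyz":[0,0,18],"grip":76},
    {"dr":[0,0,0],"xyz":[0,0,8],"grip":76},
    {"dr":[0,0,0],"xyz":[0,0,0],"grip":76},
  ],
)

```text
clock: 29.6
tool_pos: [0.4628, -0.3861, 0.0771]
orientation: [0.128, -3.137, -0.007]
ft_force: [0.9, 0.2, 0.6]
opening: 0.076
```

```bash
python3 - <<'E'
from fit import *
P,Rn,o=pose();print(P)
plan([.4615,-.3926,.0695],94.2)
E
```

```text
[ 0.46277089 -0.3860715   0.07713425]
0 dr [0.3, -0.1, 0.5] xyz [1.8, -6.4, 7.6]
```

Emit:
play_rows(
  steps=[
    {"dr":[0.3,-0.1,0.4],"xyz":[1.5,-5.2,6],"grip":76},
    {"dr":[0,0,0],"xyz":[0,0,0],"grip":76},
    {"dr":[0,0,0],"xyz":[0,0,0],"grip":76},
    {"dr":[0,0,0],"xyz":[0,0,0],"grip":37},
    {"dr":[0,0,0],"xyz":[0,0,0],"grip":37},
    {"dr":[0,0,0],"xyz":[0,0,0],"grip":37},
    {"dr":[0,0,0],"xyz":[0,0,0],"grip":37},
  ],
)

```text
clock: 30.48
tool_pos: [0.4621, -0.3926, 0.0723]
orientation: [-0.116, 3.138, -0.005]
ft_force: [0.7, 0.0, -0.9]
opening: 0.0449
```

```bash
python3 - <<'E'
from h import *
grasped(.4615,-.3926,4.2)
P,Rn,o=pose()
toseat(.4615,.255,8.8,0,.147,p0=P+[0,0,.075],R0=Rn)
E
```

```text
tool [ 0.4621 -0.3926  0.0723] heading 94.23 dish-frame offset mm [ 0.6 -0.1  0. ] heading-90-yaw 0.03 open 44.9 F [ 0.7  0.  -0.9]
0 dr [-0.0, 0.0, -0.4] xyz [-3.9, 53.8, -0.2]
1 dr [-0.0, 0.0, -0.4] xyz [-4.3, 53.8, -0.1]
2 dr [-0.0, 0.0, -0.4] xyz [-4.6, 53.8, -0.1]
3 dr [-0.0, 0.0, -0.4] xyz [-5.0, 53.7, -0.1]
4 dr [-0.0, 0.0, -0.4] xyz [-5.4, 53.7, -0.1]
5 dr [-0.0, 0.0, -0.4] xyz [-5.7, 53.7, -0.1]
6 dr [-0.0, 0.0, -0.4] xyz [-6.1, 53.6, -0.1]
7 dr [-0.0, 0.0, -0.4] xyz [-6.4, 53.6, -0.0]
8 dr [-0.0, 0.0, -0.4] xyz [-6.8, 53.5, -0.0]
9 dr [-0.0, 0.0, -0.4] xyz [-7.1, 53.5, -0.0]
10 dr [-0.0, 0.0, -0.4] xyz [-7.5, 53.4, -0.0]
11 dr [-0.0, 0.0, -0.4] xyz [-7.8, 53.4, 0.0]
```

Emit:
play_rows(
  steps=[
    {"dr":[0,0,0],"xyz":[0,0,-10],"grip":37},
    {"dr":[0,0,0],"xyz":[0,0,-25],"grip":37},
    {"dr":[0,0,0],"xyz":[0,0,-25],"grip":37},
    {"dr":[0,0,0],"xyz":[0,0,-14],"grip":37},
    {"dr":[0,0,-0.3],"xyz":[-3,35,0],"grip":37},
    {"dr":[0,0,-0.4],"xyz":[-4,50,0],"grip":37},
    {"dr":[0,0,-0.4],"xyz":[-5,54,0],"grip":37},
    {"dr":[0,0,-0.4],"xyz":[-5,54,0],"grip":37},
    {"dr":[0,0,-0.4],"xyz":[-5.5,54,0],"grip":37},
    {"dr":[0,0,-0.4],"xyz":[-6,54,0],"grip":37},
    {"dr":[0,0,-0.4],"xyz":[-6,54,0],"grip":37},
    {"dr":[0,0,-0.4],"xyz":[-6.5,54,0],"grip":37},
  ],
)

```text
clock: 31.98
tool_pos: [0.4635, 0.0261, 0.1499]
orientation: [-0.19, 3.13, -0.009]
ft_force: [1.3, -0.5, -0.7]
opening: 0.0454
```

```bash
python3 - <<'E'
from h import *
P,Rn,o=pose();print(P,o["opening"])
toseat(.4615,.255,8.8,.6,.145)
E
```

```text
[0.46351952 0.02611313 0.14992104] 0.045353109062676845
0 dr [-0.1, 0.1, -0.4] xyz [-5.3, 45.5, 0.7]
1 dr [-0.1, 0.1, -0.4] xyz [-5.5, 45.5, 0.8]
2 dr [-0.1, 0.1, -0.4] xyz [-5.8, 45.4, 0.8]
3 dr [-0.1, 0.1, -0.4] xyz [-6.1, 45.4, 0.9]
4 dr [-0.1, 0.1, -0.4] xyz [-6.4, 45.3, 0.9]
```

Emit:
play_rows(
  steps=[
    {"dr":[-0.1,0.1,-0.4],"xyz":[-6,50,0.7],"grip":37},
    {"dr":[-0.1,0.1,-0.4],"xyz":[-6,50,0.7],"grip":37},
    {"dr":[-0.1,0.1,-0.4],"xyz":[-6,50,0.7],"grip":37},
    {"dr":[0,0.1,-0.4],"xyz":[-6,40,0.7],"grip":37},
    {"dr":[0,0,-0.2],"xyz":[-3,22,0],"grip":37},
    {"dr":[0,0,0],"xyz":[0,6,5],"grip":37},
    {"dr":[0,0,0],"xyz":[0,0,18],"grip":37},
    {"dr":[0,0,0],"xyz":[0,0,18],"grip":37},
    {"dr":[0,0,0],"xyz":[0,0,7],"grip":37},
    {"dr":[0,0,0],"xyz":[0,0,0],"grip":37},
    {"dr":[0,0,0],"xyz":[0,0,0],"grip":37},
  ],
)

```text
clock: 33.35
tool_pos: [0.4593, 0.2542, 0.0987]
orientation: [-0.248, 3.131, -0.003]
ft_force: [0.5, 0.5, -1.5]
opening: 0.0455
```

```bash
python3 - <<'E'
from h import *
P,Rn,o=pose();print(P,o["opening"])
toseat(.4615,.255,8.8,.6,.0603)
E
```

```text
[0.45927615 0.25421548 0.09872671] 0.04549896311557521
0 dr [-0.1, 0.0, 0.3] xyz [-2.9, 0.5, 38.4]
```

Emit:
play_rows(
  steps=[
    {"dr":[-0.1,0,0.3],"xyz":[-2.2,0.4,5],"grip":37},
    {"dr":[0,0,0],"xyz":[0,0,12],"grip":37},
    {"dr":[0,0,0],"xyz":[0,0,6],"grip":37},
    {"dr":[0,0,0],"xyz":[0,0,0],"grip":37},
    {"dr":[0,0,0],"xyz":[0,0,0],"grip":37},
  ],
)

```text
clock: 33.98
tool_pos: [0.4622, 0.255, 0.0749]
orientation: [-0.239, 3.13, 0.0]
ft_force: [0.7, 0.4, -1.9]
opening: 0.0453
```

```bash
python3 - <<'E'
from h import *
P,Rn,o=pose();print(P,o["opening"])
toseat(.4615,.255,8.8,.6,.0603)
E
```

```text
[0.46219255 0.25498685 0.07488336] 0.045253261769101605
0 dr [-0.0, 0.1, -0.1] xyz [0.1, 0.1, 14.6]
```

Emit:
play_rows(
  steps=[
    {"dr":[0,0.1,-0.1],"xyz":[0,0.1,5],"grip":37},
    {"dr":[0,0,0],"xyz":[0,0,6],"grip":37},
    {"dr":[0,0,0],"xyz":[0,0,2],"grip":37},
    {"dr":[0,0,0],"xyz":[0,0,0],"grip":37},
  ],
)

```text
clock: 34.48
tool_pos: [0.4624, 0.2552, 0.0612]
orientation: [-0.242, 3.131, 0.0]
ft_force: [-1.0, -0.3, -0.3]
opening: 0.0452
```

```bash
python3 - <<'E'
from h import *
P,Rn,o=pose();print(P,o["opening"],o["ft_force"])
toseat(.4615,.255,8.8,.6,.0603)
E
```

```text
[0.46235074 0.25522609 0.06120404] 0.04516868169683355 [-0.98370801 -0.2569152  -0.34054408]
0 dr [0.0, 0.1, 0.0] xyz [0.3, -0.1, 0.9]
```

Emit:
play_rows(
  steps=[
    {"dr":[0,0,0],"xyz":[0,0,0.8],"grip":37},
    {"dr":[0,0,0],"xyz":[0,0,0],"grip":62},
    {"dr":[0,0,0],"xyz":[0,0,0],"grip":62},
    {"dr":[0,0,0],"xyz":[0,0,0],"grip":62},
    {"dr":[0,0,0],"xyz":[0,0,-15],"grip":62},
    {"dr":[0,0,0],"xyz":[0,0,-40],"grip":76},
    {"dr":[0,0,0],"xyz":[0,0,-40],"grip":76},
    {"dr":[0,0,0],"xyz":[0,-10,-40],"grip":76},
    {"dr":[0,0,0],"xyz":[0,-20,-10],"grip":76},
    {"dr":[0,0,0],"xyz":[0,-10,0],"grip":76},
    {"dr":[0,0,0],"xyz":[0,0,0],"grip":76},
    {"dr":[0,0,0],"xyz":[0,0,0],"grip":76},
  ],
)

```text
clock: 35.98
tool_pos: [0.4688, 0.2154, 0.216]
orientation: [-0.242, 3.126, 0.002]
ft_force: [-0.7, 0.0, -0.6]
opening: 0.0758
```

```bash
python3 - <<'E'
from fit import *
P,Rn,o=pose();print(P,o["opening"])
d=cam("wrist"); big=cv2.resize(d["img"],None,fx=2,fy=2,interpolation=cv2.INTER_CUBIC)
for k,v in dict(square=(482.2,78.5,7.9),oval=(471.8,166.3,8.6),oblong=(461.5,255,8.8),moon=(453,342.6,6.5)).items():
  for z in(.050,.054,.062):
    f=fit(d,k,v[0]/1e3,v[1]/1e3,v[2],z,0); print(k,z,f[0].round(1),round(f[1],1))
cv2.imwrite("pics/w10.png",big[160:600,160:960])
t=cam("scene")["img"]; cv2.imwrite("pics/s1.png",cv2.resize(t[120:320,100:440],None,fx=2.3,fy=2.3,interpolation=2))
E
```

```text
[0.46878549 0.21539506 0.21603871] 0.07584218513497637
square 0.05 [483.4  77.3   7.4] -117.1
square 0.054 [482.4  79.3   7.4] -114.9
square 0.062 [480.1  82.8   7.7] -100.2
oval 0.05 [473.4 166.6   8.7] -116.1
oval 0.054 [472.6 167.3   8.8] -113.9
oval 0.062 [468.5 166.9  13.2] -107.4
oblong 0.05 [462.8 256.3   9.5] -118.1
oblong 0.054 [461.9 255.7   9.2] -116.9
oblong 0.062 [458.9 254.1   9.5] -109.3
moon 0.05 [454.4 345.1   4.9] -114.6
moon 0.054 [450.9 342.3  15.3] -106.4
moon 0.062 [448.  337.4  17.6] -101.9
```

View pics/w10.png

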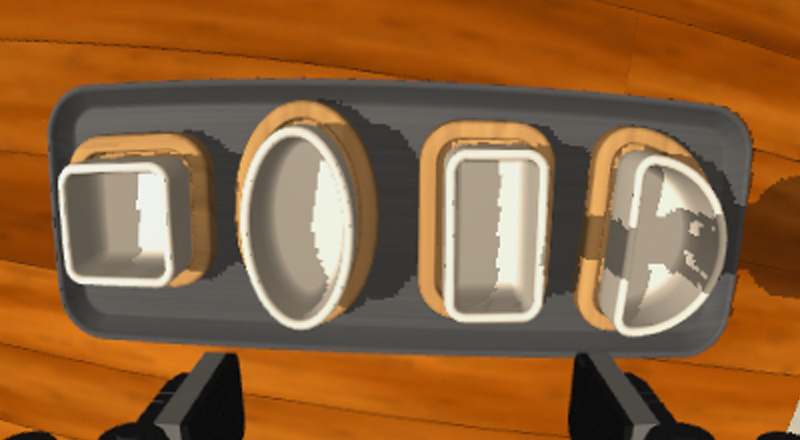

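View pics/s1.png

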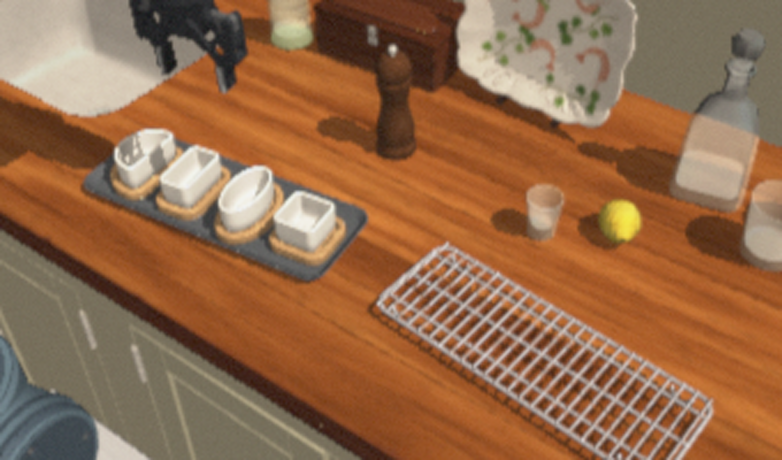

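The last views show all four dishes level in their matching underliners, the rack empty, and the mill (395,150) and glass (543,212) still standing. The gripper is clear and open, so I'll hand in.

```bash
python3 -c "
from station import manip; print(manip.finish_job())"
```

```text
the job is handed in; nothing more can be done
None
```

I carried the square, half-moon, oval and oblong dishes from the rack to their matching underliners and handed the job in at about 36 s of robot time.

- **Seating:** each dish went down to about recess-floor height without resistance before I let go. No reported contact force went above about 3 N.
- **Final views:** all four dishes look level in the right underliners, and the rack is empty. The pepper mill and the glass are still standing, with the gripper clear and raised.
- **Rim fits:** the square, oval and oblong fit the camera image at seated height, within about 1 mm and 1° of their seats. The fit scored slightly better at 50 mm than at the nominal 54 mm and clearly worse at 62 mm, so none of these three is perched on the wood.
- **Check that disagreed:** the half-moon fit was unreliable. Its yaw read anywhere from 5° to 15° across views, against about 6.5° as set. I put this down to shadows and my approximate outline of the dish. Viewed from above, its straight edge was parallel to the wood's, and it reached full depth freely, so I took it as seated.

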